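# Hold a bearing block hole-up for greasing

### The job

The white bearing block off the dough roller is to be greased: first twist the grease bottle's nozzle cap anticlockwise until it is fully open and leave it open. Then find which end of the block has the blind hole, turn the block so that the hole points straight up, and finish still holding it in the gripper like that, level, over the middle of the drip tray and about 12 cm above the work surface, with nothing but the gripper carrying it. Leave everything else on the counter where it is.

Things in the scene. Friction and masses are not known exactly. Their poses are not given: they have to be found in the camera images.
- nozzle (a joint): turn of the twist-open nozzle cap of the grease bottle, rad: 0 shut, 1.4 fully open at its stop; grows anticlockwise seen from above; starts between 0 and 0.15; stiff (0.06 N m), has no spring and stays where it is left; the cap turns in place and cannot come off
- nozzle_grip (a point): middle of the upright wing of the nozzle cap, on the cap's vertical turning axis, 170 mm above the work surface. The wing is 42 mm long (along this point's x axis), 12 mm thick (along y) and 32 mm high (from 22 mm below this point up to 10 mm above it, with a thin tip 10 mm high on top); below the wing is a round collar 36 mm across. Turns with the cap
- dispenser: grey plastic bottle of food grease, 66 mm diameter, standing fixed on a round dark foot 92 mm across; 190 mm high with its white winged nozzle cap. Origin: centre of the foot's underside, z up
- block: loose white plastic bearing block, a square bar 44 x 44 mm and 64 mm long, 0.10 to 0.20 kg, with a round blind hole of 26 mm diameter and 40 mm depth in the middle of one of its two square ends; the other square end is closed. It starts lying on one of its long sides, the hole facing any way along the surface. Origin: centre of the closed end; z axis: along the bar towards the hole
- block_hole0 (a point): centre of the mouth of the block's blind hole, 64 mm along the block's z axis from its origin
- tray: low square aluminium drip tray, 150 x 150 mm, 22 mm high, walls 3 mm, fixed to the surface. Origin: centre of its underside. Tray and grease bottle stand to the left and right of the block, either way round
- sleeve: open white plastic sleeve, a ring of 52 mm outside and 32 mm inside diameter, 26 mm high, standing on its end; origin at the centre of its underside; a bystander
- plug: solid white plastic plug, 32 mm diameter, 46 mm high, standing on its end; origin at the centre of its underside; a bystander
- wrench: steel wrench lying flat near the robot, across in front of it; a bystander
- scraper: dough scraper lying flat near the robot, 110 mm wide steel blade, wooden grip; a bystander
- jar: glass jar with a steel lid, 64 mm diameter, 85 mm high; origin at the centre of its underside; a bystander
- mug: white ceramic mug, 76 mm diameter, 85 mm high; origin at the centre of its underside; a bystander
- cheese: packed cheese round, 126 mm diameter, 36 mm high; origin at the centre of its underside; a bystander
Not all that is in view belongs to the job. Leave any blue or green look-alike of the dispenser alone.

How it is judged:
By the outcome, as a careful person would: the job done as asked, in the order asked, and still so for the second after the job is handed in, while the arm keeps its last pose, push and grip.
It also fails if it takes over 72 s, if anything falls off the work surface, if the arm or the gripper's body presses on something with over 40 N, if the wrist force passes 120 N, or if a joint passes its speed limit or range.

### The arm

A 7-joint arm with a two-finger parallel gripper is mounted at the origin on the work surface. World frame = base frame: x ahead of the robot, y to its left, z up, the work surface at z = 0. Lengths are in m, angles in rad, forces in N, time in s.
With the tool pointing down it reaches from about 0.4 to 0.85 m from the base axis. Payload 10.4 kg.
Tool frame: the origin (TCP) lies between the finger pads; the fingertips stand 22 mm ahead of it and the grasp point (between the pads) lies 3 mm ahead of it; z points along the fingers, y is the line along which they close (so a half turn about z gives the same grasp; the last joint's range is limited). The gripper opens to 85 mm and grips with 20 to 120 N. Pads are 22 mm wide; open, the fingers measure 114 mm over their backs; the gripper's body (76 mm by 85 mm) begins 54 mm behind the grasp point. The pads swing forward as they close: fully open they stand 13 mm farther back than shut.
Start: joints at [-1.218, 0.332, -0.065, 1.46, 0.022, 1.35, -0.088], TCP at [0.229, 0.581, 0.253] pointing down, gripper open.
Joint ranges: [-2.6, 2.6], [-0.5, 2.12], [-1.47, 1.34], [0.16, 2.42], [-1.27, 4.41], [0.06, 2.06], [-2.6, 2.6]. Speed limits (rad/s): [2.22, 2.22, 2.79, 2.79, 3.14, 3.14, 3.14].

### API

Orientations are given as a unit quaternion [x, y, z, w].
In Python, from workcell import manip, camera, ticket, boxes_of, outline_of gives the robot as it stands.
- The arm moves only by the tool carry_out, never from a script. Its argument "deltas" is a list of rows, each a list of 5 numbers: the shift along the tool's x, y, z as a fraction of full scale, then the turn about the tool's z as a fraction of full scale, then the opening, from -1 (shut) to 1 (fully open), so that 0 is half open. In form: [[tx, ty, tz, spin, gripper], ...]. A call has 1 to 20 rows; each row is the pose to reach, as a shift and turn from the pose commanded when the call began, along the tool's axes at that moment; what a row does not reach only later rows make up. Full scale, the value 1, is 150 mm for a shift and 30 degrees for a turn. A row lasts 1/8 s, in which the tool goes at most 62.5 mm and 10.7 degrees, less where a joint would pass 70% of its speed; a pose out of reach is approached as far as the arm can. A call with a number of a shift or a turn outside -1 to 1 is refused whole. A call with a gripper value outside its range is refused whole. The fingers move at their own pace and stop on an object; "force" is the grip in N (left out, the last holds). Time passes only in rows, so rows that repeat a pose let the fingers close. It gives the time, the measured TCP pose, the force, the opening and the grip force at its end, in the units of the state.
- manip.get_obs(): the state, without advancing time (a new reading comes with each control period).
- camera(name): name is "scene" or "top" or "wrist"; returns a dict with "img" (400x640x3 uint8, red, green, blue), "depth" (400x640 float32, m along the optical axis (not along the pixel's ray), 0 where there is no reading), "vertical_fov" (degrees; the focal length in pixels is half the picture's height over the tangent of half this angle, whatever the lens; pixels are square), "cx", "cy" (the principal point, pixels), "R" (3x3) and "t" (3): a world point X has camera coordinates R X + t. Camera axes: x right, y down, z forward; pixel columns grow to the right and rows downward; lengths in m; the calibration is good to about 2 mm. A picture is of the moment at which its call begins.
- ticket.hand_in(): hands the job in; it is judged then, once.
Trained networks look in a picture, given as the dict that the camera call returned (one of the last four; its "shot" number tells which), for a name from the list of things; names that differ only in an ending like _2 or _b are one class to them, and where a whole thing is asked for, a point or a joint stands for the part that bears it (a point fixed in the world has none). Each returns a list of dicts, best first, with "conf" (0 to 1); they miss things now and then, are a little off and sometimes report something else, mostly with a low value. They report only what shows in the picture. A call takes as long as a camera call. They do not tell look-alikes from the thing itself.
- boxes_of(query, picture): "position" ([x, y, z] in m, in world coordinates, good to about 4 mm: the middle of the surface that is visible of it).
- outline_of(query, picture): "region" (400x640 bool, what is visible of it).
The state is a dict: "clock": time; "joint_pos": joint angles; "joint_velocities": joint speeds; "tau": joint torques, N m; "position": TCP position; "ee_rot": TCP orientation; "ft_force": force on the tool from outside, world axes, zero at the start; "torque": the same for the moment, N m; "grip_width": opening from 0.0 (shut) to 1.0 (fully open); "grasp_force": force on a finger pad.
Only numpy, scipy, OpenCV 4.12 (cv2) and the standard library are available. Lean on these libraries where they do the work, as an engineer would, in place of code of your own. Each camera call takes 0.05 s, during which the arm holds its last target. There are 200 camera calls.

## Working session

There is one attempt and no reset: what is moved stays moved. The work goes in short steps, Python scripts to look and compute and a tool call to move; the robot and the scene stay as the last step left them, time stands still between calls to the robot, and variables do not carry over. Pictures are saved under pics/ and viewed, at most 10 in all, crops included, and the job is handed in when it is done.

Besides the shell and the picture viewer there is one more tool, called after "Call:" as name([rows], argument=value, ...), one row to a line, values as JSON. carry_out: Moves the arm, as the interface text tells. Its arguments: {"type":"object","properties":{"deltas":{"type":"array","items":{"type":"array","items":{"type":"number"}}},"force":{"type":"number"}},"required":["deltas"]}

```bash
mkdir -p pics; ls; cat > h.py <<'E'
import numpy as np, cv2
from workcell import manip, camera, ticket, boxes_of, outline_of
def f(c): return 200/np.tan(np.radians(c["vertical_fov"])/2)
def world(c):
    v,u=np.mgrid[0:400,0:640]; d=c["depth"]; k=f(c)
    P=np.stack([(u-c["cx"])/k*d,(v-c["cy"])/k*d,d],-1)
    return (P-c["t"])@c["R"]
def pix(c,X):
    p=c["R"]@np.asarray(X,float)+c["t"]; return (f(c)*p[:2]/p[2]+[c["cx"],c["cy"]]).round(1)
def save(n,img,s=1): cv2.imwrite("pics/"+n,cv2.resize(img[...,::-1],None,fx=s,fy=s,interpolation=cv2.INTER_CUBIC))
E
python3 - <<'E'
from h import *
o=manip.get_obs(); print({k:np.round(v,3) for k,v in o.items()})
for n in("scene","top"):
    c=camera(n); save(n+".png",c["img"])
    print(n,"cam at",(-c["R"].T@c["t"]).round(2))
    for q in "block block_hole0 dispenser nozzle_grip tray sleeve plug wrench scraper jar mug cheese".split():
        print(q,[(round(b["conf"],2),np.round(b["position"],3).tolist(),pix(c,b["position"]).tolist()) for b in boxes_of(q,c)[:4]])
E
```

```text
pics
{'clock': np.float64(0.0), 'joint_pos': array([-1.218,  0.333, -0.065,  1.461,  0.022,  1.35 , -0.089]), 'joint_velocities': array([-0.   , -0.003, -0.001, -0.   , -0.001,  0.001,  0.   ]), 'tau': array([ 0.0000e+00, -6.2545e+01,  4.9000e-02, -3.9161e+01,  1.6000e-02,
        1.0000e-02, -0.0000e+00]), 'position': array([0.229, 0.581, 0.253]), 'ee_rot': array([ 0.187,  0.982, -0.001, -0.   ]), 'ft_force': array([-0.883, -0.429, -0.08 ]), 'torque': array([ 0.012, -0.022, -0.027]), 'grasp_force': np.float64(0.0), 'grip_width': np.float64(1.001)}
scene cam at [ 1.09 -0.65  0.7 ]
block [(0.91, [0.498, -0.004, 0.035], [289.5, 233.8]), (0.22, [0.691, 0.114, 0.03], [385.5, 241.6])]
block_hole0 [(0.69, [0.503, -0.004, 0.037], [291.0, 233.8])]
dispenser [(0.95, [0.404, 0.274, 0.082], [327.7, 160.3]), (0.83, [0.692, 0.343, 0.091], [433.2, 179.0]), (0.83, [0.278, 0.278, 0.082], [294.1, 147.5]), (0.74, [0.557, 0.389, 0.082], [395.7, 160.3])]
nozzle_grip [(0.73, [0.268, 0.285, 0.158], [292.3, 122.2]), (0.65, [0.395, 0.28, 0.161], [326.5, 132.9]), (0.63, [0.684, 0.361, 0.161], [436.9, 151.4])
[... 886 characters left out ...]
539, 0.405, 0.165], [177.9, 197.9]), (0.74, [0.684, 0.362, 0.164], [196.9, 145.1]), (0.58, [0.266, 0.285, 0.165], [218.7, 303.3]), (0.5, [0.389, 0.289, 0.168], [219.2, 255.3])]
tray [(0.91, [0.461, -0.308, 0.004], [431.8, 236.8]), (0.4, [0.544, 0.26, 0.105], [236.0, 200.2])]
sleeve [(0.68, [0.686, -0.074, 0.029], [353.8, 159.0])]
plug [(0.53, [0.684, 0.121, 0.043], [288.0, 157.1])]
wrench [(0.81, [0.36, 0.124, 0.008], [284.7, 268.7]), (0.72, [0.554, 0.267, 0.166], [230.2, 193.1])]
scraper [(0.87, [0.372, -0.103, 0.01], [362.9, 265.9])]
jar [(0.74, [0.754, 0.243, 0.09], [245.2, 128.9])]
mug [(0.73, [0.763, -0.236, 0.038], [408.6, 134.0])]
cheese [(0.73, [0.802, -0.008, 0.04], [332.0, 119.7])]
```

View pics/scene.png

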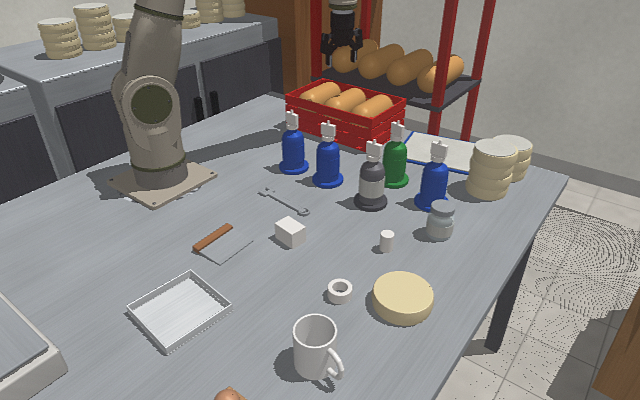

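View pics/top.png

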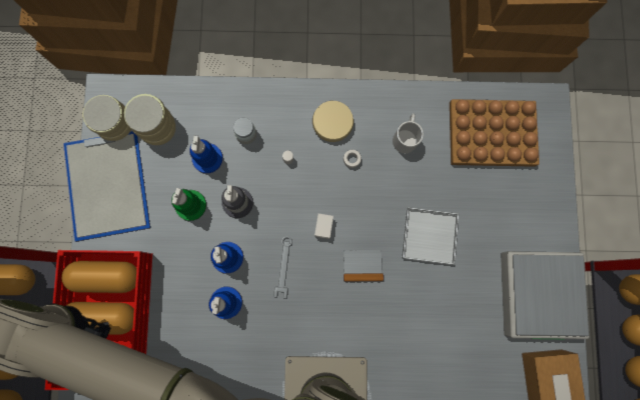

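```bash
python3 - <<'E'
from h import *
c=camera("scene"); W=world(c)
cr=c["img"][120:260,270:450]; save("crop1.png",cr,4)
t=camera("top"); T=world(t)
def rect(m,P):
    p=P[m][:,:2].astype(np.float32); r=cv2.minAreaRect(p*1000); print(len(p),p.mean(0).round(4),np.round(r[0],1),np.round(r[1],1),round(r[2],1), P[m][:,2].mean().round(4))
near=lambda P,x,y,r:np.hypot(P[...,0]-x,P[...,1]-y)<r
for P in (T,W):
    rect(near(P,.548,.262,.04)&(P[...,2]>.150)&(P[...,2]<.2),P)
    rect(near(P,.483,.005,.06)&(P[...,2]>.034)&(P[...,2]<.06),P)
    rect(near(P,.46,-.305,.12)&(P[...,2]>.014)&(P[...,2]<.03),P)
E
```

```text
117 [0.5519 0.2689] [553.  270.3] [35.9 33.5] 40.0 0.1729
342 [0.4854 0.0149] [485.8  14.7] [43.7 64.8] 81.4 0.0439
280 [ 0.4636 -0.3014] [ 463.7 -298.6] [152.1 150.4] 83.7 0.0207
238 [0.555  0.2628] [553.8 261.8] [42.5 22.4] 5.0 0.1692
430 [0.489  0.0077] [485.3  11.7] [46.8 67.6] 81.3 0.0448
1056 [ 0.4658 -0.3044] [ 462.9 -302.2] [152.1 155.9] 83.6 0.0205
```

View pics/crop1.png

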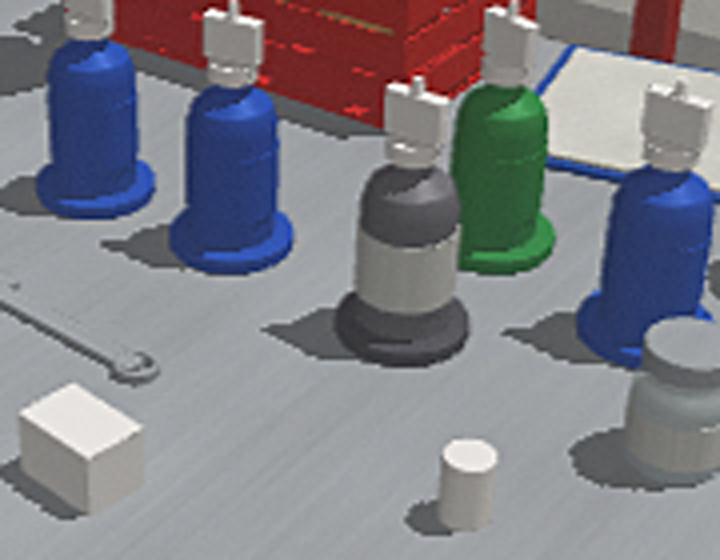

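Call:
carry_out([
  [-0.31, -0.13, -0.3, 0, 1],
  [-0.62, -0.26, -0.3, 0, 1],
  [-0.93, -0.39, -0.3, 0, 1],
])

```text
clock: 1.78
position: [0.3391, 0.4747, 0.2993]
ee_rot: [0.187, 0.982, 0.001, 0.0]
ft_force: [1.6, 0.9, -0.3]
grip_width: 0.998
grasp_force: 0.0
```

Call:
carry_out([
  [-0.31, -0.13, 0, 0, 1],
  [-0.62, -0.26, 0, 0, 1],
  [-0.93, -0.39, 0, 0, 1],
])

```text
clock: 2.15
position: [0.447, 0.3689, 0.2986]
ee_rot: [0.187, 0.982, 0.0, 0.0]
ft_force: [-0.1, -0.2, -0.1]
grip_width: 0.995
grasp_force: 0.0
```

Call:
carry_out([
  [-0.31, -0.13, 0, 0, 1],
  [-0.62, -0.26, 0, 0, 1],
  [-0.93, -0.39, 0, 0, 1],
  [-0.93, -0.39, 0, 0, 1],
  [-0.93, -0.39, 0, 0, 1],
])

```text
clock: 2.78
position: [0.5539, 0.2651, 0.2982]
ee_rot: [0.187, 0.982, 0.0, -0.0]
ft_force: [-0.3, 0.7, -0.3]
grip_width: 0.999
grasp_force: 0.0
```

```bash
cat >> h.py <<'E'
def rect(m,P):
    p=P[m][:,:2].astype(np.float32); r=cv2.minAreaRect(p*1000)
    print(len(p),p.mean(0).round(4),np.round(r[0],1),np.round(r[1],1),round(r[2],1),"z",P[m][:,2].mean().round(4),P[m][:,2].max().round(4))
near=lambda P,x,y,r:np.hypot(P[...,0]-x,P[...,1]-y)<r
def state():
    o=manip.get_obs(); x,y,z,w=o["ee_rot"]
    yaw=np.arctan2(1-2*(x*x+z*z),2*(x*y-w*z)); print("t",o["clock"].round(2),"pos",np.round(o["position"],4),"yaw_y",np.degrees(yaw).round(1),"q",np.round(o["joint_pos"],2),"F",np.round(o["ft_force"],1),"w",round(float(o["grip_width"]),3),"g",round(float(o["grasp_force"]),1))
    return o,yaw
def go(X,yawdeg=None):
    "deltas (units) to world X and tool-y heading yawdeg"
    o,yaw=state(); d=np.asarray(X)-o["position"]
    ty=np.array([np.cos(yaw),np.sin(yaw),0]); tx=np.array([-ty[1],ty[0],0]); 
    s=0 if yawdeg is None else -((yawdeg-np.degrees(yaw)+180)%360-180)/30
    print("tool xyz units",np.round([d@tx/.15,d@ty/.15,-d[2]/.15],3),"spin",round(s,3))
E
python3 - <<'E'
from h import *
state()
c=camera("wrist"); W=world(c); print((-c["R"].T@c["t"]).round(3)); save("w1.png",c["img"])
print(boxes_of("nozzle_grip",c)[:3])
m=near(W,.553,.265,.045)
rect(m&(W[...,2]>.150)&(W[...,2]<.2),W)
rect(m&(W[...,2]>.172)&(W[...,2]<.184),W)
rect(m&(W[...,2]>.186)&(W[...,2]<.2),W)
E
```

```text
Traceback (most recent call last):
  File "h.py", line 17, in state
    yaw=np.arctan2(1-2*(x*x+z*z),2*(x*y-w*z)); print("t",o["clock"].round(2),"pos",np.round(o["position"],4),"yaw_y",np.degrees(yaw).round(1),"q",np.round(o["joint_pos"],2),"F",np.round(o["ft_force"],1),"w",round(float(o["grip_width"]),3),"g",round(float(o["grasp_force"]),1))
                                                         ^^^^^^^^^^^^^^^^
AttributeError: 'float' object has no attribute 'round'
```

```bash
sed -i 's/o\["clock"\].round(2)/round(float(o["clock"]),2)/' h.py
python3 - <<'E'
from h import *
state()
c=camera("wrist"); W=world(c); print((-c["R"].T@c["t"]).round(3)); save("w1.png",c["img"])
print(boxes_of("nozzle_grip",c)[:3])
m=near(W,.553,.265,.045)
for a,b in((.150,.2),(.172,.184),(.186,.2)):
    k=m&(W[...,2]>a)&(W[...,2]<b)
    if k.sum()>5: rect(k,W)
E
```

```text
t 2.77 pos [0.5539 0.2651 0.2982] yaw_y 68.5 q [-0.68  0.29  0.21  1.43 -0.06  1.43  0.72] F [-0.3  0.7 -0.3] w 0.999 g 0.0
[0.475 0.296 0.419]
[{'position': [0.5427, 0.4056, 0.1667], 'conf': 0.94}, {'position': [0.5477, 0.2717, 0.1769], 'conf': 0.86}, {'position': [0.6784, 0.3589, 0.1643], 'conf': 0.71}]
1109 [0.5485 0.2685] [551.5 267.5] [12.1 41.8] 89.3 z 0.1774 0.1913
805 [0.5497 0.268 ] [551.5 267.4] [12.1 41.7] 89.3 z 0.1797 0.1837
89 [0.551  0.2677] [551.4 267.7] [6.4 6.6] 22.4 z 0.1892 0.1913
```

View pics/w1.png

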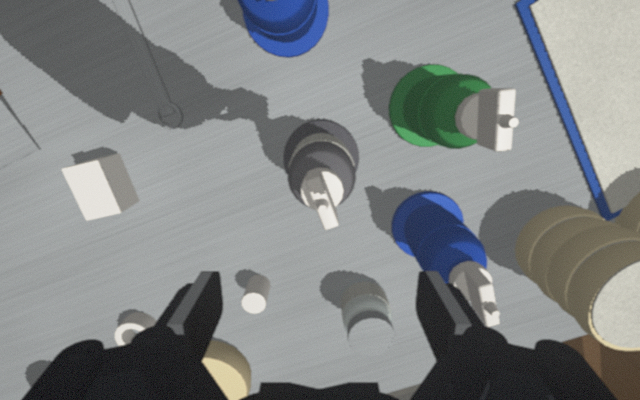

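Call:
carry_out([
  [0, 0, 0, 0.35, 1],
  [0, 0, 0, 0.7, 1],
  [0, 0, 0, 1, 1],
])

```text
clock: 3.25
position: [0.5534, 0.2659, 0.2984]
ee_rot: [0.436, 0.9, 0.0, -0.0]
ft_force: [-0.1, -0.2, -0.3]
grip_width: 1.0
grasp_force: 0.0
```

```bash
python3 -c "
from h import *
state()"
```

```text
t 3.25 pos [0.5534 0.2659 0.2984] yaw_y 38.3 q [-0.74  0.29  0.27  1.44 -0.08  1.43  0.2 ] F [-0.1 -0.2 -0.3] w 1.0 g 0.0
```

Call:
carry_out([
  [0, 0, 0, 0.35, 1],
  [0, 0, 0, 0.7, 1],
  [0, 0, 0, 1, 1],
])

```text
clock: 3.62
position: [0.5534, 0.2659, 0.2984]
ee_rot: [0.654, 0.756, 0.0, -0.0]
ft_force: [-0.2, -0.2, -0.1]
grip_width: 0.997
grasp_force: 0.0
```

Call:
carry_out([
  [0, 0, 0, 0.35, 1],
  [0, 0, 0, 0.7, 1],
  [0, 0, 0, 1, 1],
])

```text
clock: 4.0
position: [0.5534, 0.2659, 0.2984]
ee_rot: [0.828, 0.561, 0.0, -0.0]
ft_force: [-0.1, -0.0, 0.1]
grip_width: 1.001
grasp_force: 0.0
```

Call:
carry_out([
  [0, 0, 0, 0.35, 1],
  [0, 0, 0, 0.7, 1],
  [0, 0, 0, 1, 1],
])

```text
clock: 4.38
position: [0.5534, 0.266, 0.2984]
ee_rot: [0.945, 0.328, 0.0, -0.0]
ft_force: [-0.1, -0.6, -0.1]
grip_width: 1.003
grasp_force: 0.0
```

Call:
carry_out([
  [0, 0, 0, 0.35, 1],
  [0, 0, 0, 0.7, 1],
  [0, 0, 0, 1, 1],
  [0, 0, 0, 1, 1],
])

```text
clock: 4.88
position: [0.5535, 0.2658, 0.2983]
ee_rot: [0.997, 0.075, -0.0, -0.0]
ft_force: [-0.4, 0.3, 1.0]
grip_width: 0.997
grasp_force: 0.0
```

```bash
python3 - <<'E'
from h import *
c=camera("wrist"); W=world(c)
m=near(W,.553,.265,.045)
for a,b in((.150,.2),(.172,.184),(.186,.2)):
    k=m&(W[...,2]>a)&(W[...,2]<b)
    if k.sum()>5: rect(k,W)
go([.5515,.2675,.171],-90.7)
E
```

```text
1023 [0.556  0.2684] [552.6 268.5] [41.7 23.4] 16.7 z 0.1783 0.1918
779 [0.5544 0.2682] [552.4 268.1] [12.1 41.7] 89.4 z 0.1799 0.184
85 [0.553  0.2682] [552.8 268.1] [6.4 6.5] 52.6 z 0.1896 0.1918
t 4.92 pos [0.5536 0.2656 0.2984] yaw_y -81.2 q [-0.95  0.31  0.55  1.45 -0.16  1.43 -1.82] F [ 1.1  0.6 -0.3] w 0.997 g 0.0
tool xyz units [-0.012 -0.015  0.849] spin 0.316
```

Call:
carry_out([
  [-0.01, -0.015, 0.2, 0.31, 1],
  [-0.01, -0.015, 0.45, 0.31, 1],
  [-0.01, -0.015, 0.7, 0.31, 1],
  [-0.01, -0.015, 0.83, 0.31, 1],
  [-0.01, -0.015, 0.83, 0.31, 1],
  [-0.01, -0.015, 0.83, 0.31, -1],
  [-0.01, -0.015, 0.83, 0.31, -1],
  [-0.01, -0.015, 0.83, 0.31, -1],
  [-0.01, -0.015, 0.83, 0.31, -1],
  [-0.01, -0.015, 0.83, 0.31, -1],
  [-0.01, -0.015, 0.83, 0.31, -1],
  [-0.01, -0.015, 0.83, 0.31, -1],
  [-0.01, -0.015, 0.83, 0.31, -1],
], force=40)

```text
clock: 6.55
position: [0.5526, 0.2675, 0.1744]
ee_rot: [1.0, -0.007, 0.0, -0.001]
ft_force: [-0.8, 5.3, 5.5]
grip_width: 0.133
grasp_force: 42.6
```

Call:
carry_out([
  [0, 0, 0, -0.25, -1],
  [0, 0, 0, -0.5, -1],
  [0, 0, 0, -0.75, -1],
  [0, 0, 0, -1, -1],
])

```text
clock: 7.05
position: [0.5528, 0.2671, 0.1744]
ee_rot: [0.967, 0.254, 0.001, -0.0]
ft_force: [0.5, 4.1, 3.8]
grip_width: 0.132
grasp_force: 42.6
```

Call:
carry_out([
  [0, 0, 0, -0.25, -1],
  [0, 0, 0, -0.5, -1],
  [0, 0, 0, -0.75, -1],
  [0, 0, 0, -1, -1],
  [0, 0, 0, -1, -1],
])

```text
clock: 7.68
position: [0.5531, 0.2668, 0.1744]
ee_rot: [0.87, 0.493, 0.001, -0.0]
ft_force: [1.5, 4.0, 4.7]
grip_width: 0.131
grasp_force: 42.6
```

```bash
python3 -c "
from h import *
o,_=state();print(np.round(o['torque'],2))"
```

```text
t 7.67 pos [0.5531 0.2668 0.1744] yaw_y -30.9 q [-0.82  0.37  0.37  1.61 -0.14  1.18 -0.96] F [1.5 4.  4.7] w 0.131 g 42.6
[ 0.83 -0.67  0.05]
```

Call:
carry_out([
  [0, 0, 0, -0.2, -1],
  [0, 0, 0, -0.35, -1],
  [0, 0, 0, -0.35, -1],
])

```text
clock: 8.05
position: [0.5533, 0.2667, 0.1744]
ee_rot: [0.822, 0.57, 0.001, 0.0]
ft_force: [3.3, 3.4, 5.0]
grip_width: 0.129
grasp_force: 42.5
```

```bash
python3 -c "
from h import *
o,_=state();print(np.round(o['torque'],2))"
```

```text
t 8.05 pos [0.5533 0.2667 0.1744] yaw_y -20.5 q [-0.79  0.37  0.34  1.61 -0.13  1.18 -0.78] F [3.3 3.4 5. ] w 0.129 g 42.5
[ 0.89 -0.79  0.08]
```

Call:
carry_out([
  [0, 0, 0, -0.2, -1],
  [0, 0, 0, -0.33, -1],
  [0, 0, 0, -0.33, -1],
])

```text
clock: 8.43
position: [0.5533, 0.2668, 0.1744]
ee_rot: [0.77, 0.638, 0.001, 0.0]
ft_force: [3.1, 4.3, 4.2]
grip_width: 0.135
grasp_force: 50.9
```

```bash
python3 -c "
from h import *
o,_=state();print(np.round(o['torque'],2))"
```

```text
t 8.43 pos [0.5533 0.2668 0.1744] yaw_y -10.7 q [-0.77  0.36  0.31  1.61 -0.12  1.18 -0.62] F [3.1 4.3 4.2] w 0.135 g 50.9
[ 1.13 -0.78 -1.07]
```

Call:
carry_out([
  [0, 0, 0, -0.1, -1],
  [0, 0, 0, -0.1, -1],
])

```text
clock: 8.68
position: [0.5534, 0.2667, 0.1745]
ee_rot: [0.753, 0.658, 0.001, -0.0]
ft_force: [3.0, 4.7, 4.9]
grip_width: 0.134
grasp_force: 72.1
```

```bash
python3 -c "
from h import *
o,_=state();print(np.round(o['torque'],2))"
```

```text
t 8.68 pos [0.5534 0.2667 0.1745] yaw_y -7.8 q [-0.76  0.36  0.3   1.61 -0.12  1.18 -0.57] F [3.  4.7 4.9] w 0.134 g 72.1
[ 1.2  -0.75 -1.81]
```

Call:
carry_out([
  [0, 0, 0, 0, 0],
  [0, 0, 0, 0, 0.5],
  [0, 0, 0, 0, 1],
  [0, 0, 0, 0, 1],
  [0, 0, 0, 0, 1],
  [0, 0, -0.25, 0, 1],
  [0, 0, -0.5, 0, 1],
  [0, 0, -0.83, 0, 1],
  [0, 0, -0.83, 0, 1],
  [0, 0, -0.83, 0, 1],
], force=20)

```text
clock: 9.93
position: [0.5523, 0.2665, 0.2978]
ee_rot: [0.751, 0.66, -0.0, -0.0]
ft_force: [-0.3, 0.1, -0.8]
grip_width: 0.998
grasp_force: 0.0
```

```bash
python3 - <<'E'
from h import *
c=camera("wrist"); W=world(c)
m=near(W,.553,.265,.045)
for a,b in((.172,.184),):
    k=m&(W[...,2]>a)&(W[...,2]<b)
    if k.sum()>5: rect(k,W)
go([.36,.02,.25],None)
E
```

```text
782 [0.5521 0.2701] [551.8 268.3] [41.5 12. ] 76.3 z 0.18 0.1837
t 9.97 pos [0.552  0.2664 0.2972] yaw_y -7.4 q [-0.77  0.29  0.32  1.44 -0.09  1.43 -0.59] F [-0.1 -0.3 -0.5] w 0.998 g 0.0
tool xyz units [-1.795 -1.057  0.314] spin 0
```

```bash
python3 - <<'E'
from h import *
c=camera("scene"); W=world(c); a=np.radians(171.4); u=np.array([np.cos(a),np.sin(a),0]); v=np.array([-u[1],u[0],0])
C=np.array([.4855,.013,.022])
for n,p in (("end -u",C-.032*u),("side +v",C+.022*v),("side -v",C-.022*v)):
    q=pix(c,p); r=np.round(q).astype(int); print(n,q,c["img"][r[1]-3:r[1]+4,r[0]-3:r[0]+4].mean(-1).std().round(1),W[r[1],r[0]].round(3),p.round(3))
w=camera("wrist"); print([(b["conf"],b["position"],pix(w,b["position"])) for q in("block","block_hole0") for b in boxes_of(q,w)[:2]])
E
```

```text
end -u [299.1 238.7] 1.3 [0.517 0.008 0.021] [0.517 0.008 0.022]
side +v [283.3 236.7] 1.3 [ 0.483 -0.011  0.022] [ 0.482 -0.009  0.022]
side -v [297.1 229. ] 27.1 [0.51  0.01  0.046] [0.489 0.035 0.022]
[(0.59, [0.4874, 0.029, 0.0449], array([295.8, 343.3])), (0.25, [0.7499, 0.2572, 0.0844], array([521.3, 157.6])), (0.23, [0.6798, 0.129, 0.0439], array([438.4, 260.8]))]
```

Call:
carry_out([
  [-0.3, -0.02, 0, 0, 1],
  [-0.6, -0.04, 0, 0, 1],
  [-0.87, -0.06, 0, 0, 1],
])

```text
clock: 10.55
position: [0.5262, 0.1366, 0.2979]
ee_rot: [0.752, 0.66, -0.0, -0.0]
ft_force: [-0.2, 0.4, 0.5]
grip_width: 0.999
grasp_force: 0.0
```

Call:
carry_out([
  [-0.3, -0.02, 0.1, 0.3, 1],
  [-0.6, -0.04, 0.2, 0.65, 1],
  [-0.87, -0.06, 0.3, 1, 1],
  [-0.87, -0.06, 0.3, 1, 1],
])

```text
clock: 11.05
position: [0.4997, 0.0067, 0.2523]
ee_rot: [0.898, 0.44, -0.001, -0.0]
ft_force: [0.1, 0.5, 0.2]
grip_width: 1.001
grasp_force: 0.0
```

Call:
carry_out([
  [0, 0, 0, 0.35, 1],
  [0, 0, 0, 0.7, 1],
  [0, 0, 0, 1, 1],
])

```text
clock: 11.42
position: [0.501, 0.011, 0.2533]
ee_rot: [0.981, 0.194, -0.0, -0.0]
ft_force: [-0.9, -0.7, 0.4]
grip_width: 1.003
grasp_force: 0.0
```

Call:
carry_out([
  [0, 0, 0.1, 0.35, 1],
  [0, 0, 0.2, 0.7, 1],
  [0, 0, 0.3, 1, 1],
  [0, 0, 0.3, 1, 1],
  [0, 0, 0.3, 1, 1],
])

```text
clock: 12.05
position: [0.5011, 0.0105, 0.2088]
ee_rot: [0.998, -0.062, 0.0, -0.0]
ft_force: [0.4, -1.0, -0.2]
grip_width: 0.998
grasp_force: 0.0
```

```bash
python3 - <<'E'
from h import *
c=camera("wrist"); W=world(c); save("w2.png",c["img"])
rect(near(W,.4855,.013,.06)&(W[...,2]>.035)&(W[...,2]<.06),W)
go([.500,.011,.025],-98.6)
E
```

```text
3503 [0.4866 0.0119] [484.4  12.3] [43.8 65.1] 81.3 z 0.0443 0.0468
t 12.1 pos [0.5013 0.0104 0.209 ] yaw_y -97.2 q [-0.6   0.08  0.52  1.87 -0.04  1.2  -1.76] F [-0.3  0.7  0.1] w 1.001 g 0.0
tool xyz units [-0.009 -0.003  1.227] spin 0.046
```

Call:
carry_out([
  [-0.012, -0.003, 0.3, 0.046, 1],
  [-0.012, -0.003, 0.6, 0.046, 1],
  [-0.012, -0.003, 0.9, 0.046, 1],
  [-0.012, -0.003, 0.9, 0.046, 1],
])

```text
clock: 12.6
position: [0.4974, 0.0106, 0.0715]
ee_rot: [0.997, -0.076, -0.002, 0.001]
ft_force: [0.7, -0.1, 0.3]
grip_width: 1.0
grasp_force: 0.0
```

Call:
carry_out([
  [0, 0, 0.15, 0, 1],
  [0, 0, 0.3, 0, 1],
  [0, 0, 0.347, 0, 1],
  [0, 0, 0.347, 0, 1],
  [0, 0, 0.347, 0, -1],
  [0, 0, 0.347, 0, -1],
  [0, 0, 0.347, 0, -1],
  [0, 0, 0.347, 0, -1],
  [0, 0, 0.347, 0, -1],
  [0, 0, 0.347, 0, -1],
], force=20)

```text
clock: 13.85
position: [0.4996, 0.0108, 0.0219]
ee_rot: [0.997, -0.077, 0.0, -0.0]
ft_force: [-1.6, -0.4, 7.2]
grip_width: 0.517
grasp_force: 21.0
```

```bash
python3 - <<'E'
from h import *
c=camera("scene"); W=world(c)
t=camera("top"); T=world(t)
for P in(W,T): rect(near(P,.463,-.301,.12)&(P[...,2]>.016)&(P[...,2]<.03),P)
o,_=state(); print(np.round(o["torque"],2))
E
```

```text
893 [ 0.4663 -0.3056] [ 462.8 -302.3] [150.8 154.8] 83.8 z 0.0216 0.0275
246 [ 0.4634 -0.3011] [ 463.6 -299.1] [152.1 150.8] 84.0 z 0.021 0.0288
t 13.95 pos [0.4996 0.0108 0.0219] yaw_y -98.8 q [-0.53  0.35  0.48  2.03 -0.22  0.8  -1.65] F [-1.7 -0.   6.9] w 0.512 g 21.0
[-0.09  0.32  0.04]
```

Call:
carry_out([
  [0, 0, -0.2, 0, -1],
  [0, 0, -0.45, 0, -1],
  [0, 0, -0.45, -0.3, -1],
  [0, 0, -0.45, -0.65, -1],
  [0, 0, -0.45, -1, -1],
])

```text
clock: 14.58
position: [0.4989, 0.0108, 0.0887]
ee_rot: [0.982, 0.187, -0.0, -0.0]
ft_force: [-0.4, 0.1, -2.0]
grip_width: 0.512
grasp_force: 21.5
```

Call:
carry_out([
  [0, 0, 0, -0.35, -1],
  [0, 0, 0, -0.7, -1],
  [0, 0, 0, -1, -1],
])

```text
clock: 14.95
position: [0.4988, 0.0107, 0.0886]
ee_rot: [0.901, 0.434, -0.0, -0.0]
ft_force: [0.4, 0.7, -1.6]
grip_width: 0.513
grasp_force: 21.5
```

Call:
carry_out([
  [0, 0, 0, -0.35, -1],
  [0, 0, 0, -0.7, -1],
  [0, 0, 0, -1, -1],
  [0, 0, 0, -1, -1],
  [0, 0, 0, -1, -1],
])

```text
clock: 15.58
position: [0.499, 0.0107, 0.0887]
ee_rot: [0.761, 0.649, -0.0, -0.0]
ft_force: [0.7, -0.4, -2.4]
grip_width: 0.515
grasp_force: 21.5
```

```bash
python3 - <<'E'
from h import *
c=camera("scene"); o,_=state()
r=pix(c,o["position"]).astype(int); print(r); save("s2.png",c["img"][r[1]-60:r[1]+60,r[0]-90:r[0]+70],5)
go([.475,-.188,.089],-6.1)
E
```

```text
t 15.62 pos [0.499  0.0108 0.0887] yaw_y -9.0 q [-0.39  0.22  0.31  1.99 -0.08  0.94 -0.2 ] F [-0.1 -0.2 -1.2] w 0.513 g 21.5
[293 212]
t 15.62 pos [0.499  0.0108 0.0887] yaw_y -9.0 q [-0.39  0.22  0.31  1.99 -0.08  0.94 -0.2 ] F [-0.1 -0.2 -1.2] w 0.513 g 21.5
tool xyz units [-1.334  0.049 -0.002] spin -0.096
```

View pics/s2.png

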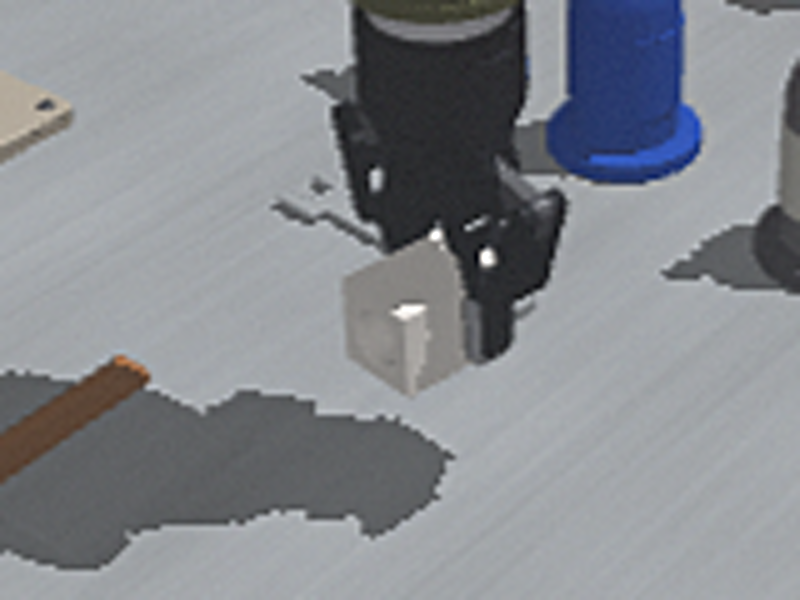

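Call:
carry_out([
  [-0.25, 0, 0, 0, -1],
  [-0.5, 0, 0, 0, -1],
  [-0.67, 0, 0, 0, -1],
])

```text
clock: 16.0
position: [0.4833, -0.0902, 0.0888]
ee_rot: [0.76, 0.649, -0.0, 0.0]
ft_force: [-0.0, 0.3, -0.5]
grip_width: 0.515
grasp_force: 21.6
```

Call:
carry_out([
  [-0.25, 0.05, 0, -0.1, -1],
  [-0.5, 0.05, 0, -0.1, -1],
  [-0.664, 0.05, 0, -0.1, -1],
  [-0.664, 0.05, 0, -0.1, -1],
  [-0.664, 0.05, 0, -0.1, -1],
])

```text
clock: 16.62
position: [0.476, -0.1873, 0.0886]
ee_rot: [0.742, 0.67, 0.0, -0.0]
ft_force: [-0.3, -0.3, -2.0]
grip_width: 0.519
grasp_force: 21.6
```

```bash
cat >> h.py <<'E'
def dist():
    "TCP distance out from the tray's near outer wall plane"
    o,_=state(); a=np.radians(83.9); print("d mm",((o["position"][:2]-[.463,-.3007])@[np.cos(a),np.sin(a)]*1000-75).round(1))
E
python3 - <<'E'
from h import *
dist()
c=camera("wrist"); W=world(c); save("w3.png",c["img"])
k=near(W,.463,-.301,.12)&(W[...,2]>.016)&(W[...,2]<.03); rect(k,W)
a=np.radians(83.9); e=(W[k][:,:2]-[.463,-.3007])@[np.cos(a),np.sin(a)]*1000; print("wall along n",np.percentile(e,[0.5,50,99,99.8]).round(1))
c=camera("scene"); W=world(c); b=near(W,.475,-.2,.06)&(W[...,2]>.05)
e=(W[b][:,:2]-[.463,-.3007])@[np.cos(a),np.sin(a)]*1000-75
for z in(.055,.07,.08,.09,.1): 
    s=np.abs(W[b][:,2]-z)<.005; print(z,s.sum(),e[s].min().round(1) if s.any() else None)
E
```

```text
t 16.62 pos [ 0.476  -0.1873  0.0886] yaw_y -5.8 q [-0.1   0.26  0.43  1.96 -0.13  0.95  0.3 ] F [-0.3 -0.3 -2. ] w 0.519 g 21.6
d mm 39.1
794 [ 0.4667 -0.2327] [ 468.7 -237.2] [ 23.8 150. ] 84.8 z 0.0205 0.0236
wall along n [52.3 71.7 74.1 74.4]
0.055 0 None
0.07 69 -7.1
0.08 169 -7.1
0.09 126 -7.4
0.1 117 -7.3
```

View pics/w3.png

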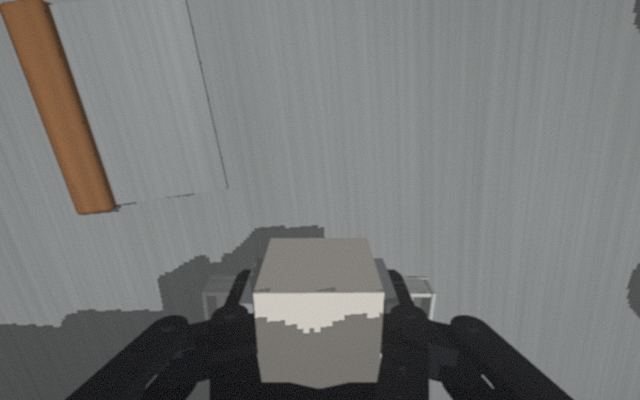

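Call:
carry_out([
  [0, 0, 0.14, 0, -1],
  [0, 0, 0.28, 0, -1],
  [0, 0, 0.3, 0, -1],
  [0, 0, 0.32, 0, -1],
  [0, 0, 0.34, 0, -1],
  [0, 0, 0.36, 0, -1],
])

```text
clock: 17.48
position: [0.4765, -0.1855, 0.0358]
ee_rot: [0.741, 0.671, 0.001, -0.001]
ft_force: [-4.0, 11.1, 10.7]
grip_width: 0.511
grasp_force: 22.0
```

```bash
cat >> h.py <<'E'
def tilt():
    c=camera("wrist"); W=world(c); o,_=state(); p=o["position"]; a=np.radians(83.9); n=np.array([np.cos(a),np.sin(a)]); t=np.array([n[1],-n[0]])
    L=W-p; e=L[...,:2]@n*1000; l=L[...,:2]@t*1000; z=L[...,2]*1000
    k=(abs(l)<15)&(e>-30)&(e<40)&(z>-30)&(z<60)&(c["img"].min(-1)>100)&(c["depth"]>0)
    for b in range(-15,15,10):
        pass
    P=np.stack([e[k],z[k]],1); 
    for q in sorted(set(np.round(P[:,1]/4))): 
        s=np.round(P[:,1]/4)==q; print("z",q*4,"e",np.percentile(P[s,0],[5,50,95]).round(1),s.sum())
E
python3 - <<'E'
from h import *
dist(); tilt()
E
```

```text
t 17.48 pos [ 0.4765 -0.1855  0.0358] yaw_y -5.7 q [-0.08  0.34  0.41  1.99 -0.19  0.84  0.34] F [-4.  11.1 10.7] w 0.511 g 22.0
d mm 40.9
t 17.52 pos [ 0.4765 -0.1855  0.0355] yaw_y -5.7 q [-0.08  0.34  0.41  1.99 -0.19  0.84  0.34] F [-2.8  9.3  7.9] w 0.518 g 21.8
z -24.0 e [15.1 15.4 15.6] 17
z -20.0 e [15.6 16.1 16.4] 134
z -16.0 e [16.2 16.7 17.1] 163
z -12.0 e [16.9 17.3 17.8] 176
z -8.0 e [17.6 18.  18.4] 205
z -4.0 e [18.2 18.6 19.1] 209
z -0.0 e [18.8 19.2 19.7] 235
z 4.0 e [19.5 19.9 20.4] 257
z 8.0 e [20.1 20.6 21.1] 275
z 12.0 e [20.7 21.2 21.7] 327
z 16.0 e [21.4 21.9 22.3] 266
z 20.0 e [11.1 18.5 22.6] 2374
z 24.0 e [-11.    1.8  14.3] 5705
z 28.0 e [-16.9 -13.3  -7. ] 1278
```

Call:
carry_out([
  [-0.02, 0, 0.006, 0, -1],
  [-0.035, 0, 0.011, 0, -1],
  [-0.05, 0, 0.015, 0, -1],
  [-0.065, 0, 0.018, 0, -1],
  [-0.08, 0, 0.024, 0, -1],
])

```text
clock: 18.15
position: [0.4774, -0.195, 0.0331]
ee_rot: [0.741, 0.672, 0.003, -0.001]
ft_force: [0.4, 20.4, 15.9]
grip_width: 0.509
grasp_force: 22.3
```

```bash
python3 - <<'E'
from h import *
dist(); tilt()
E
```

```text
t 18.15 pos [ 0.4774 -0.195   0.0331] yaw_y -5.6 q [-0.05  0.36  0.41  1.98 -0.2   0.84  0.37] F [ 0.4 20.4 15.9] w 0.509 g 22.3
d mm 31.6
t 18.2 pos [ 0.4774 -0.1953  0.033 ] yaw_y -5.6 q [-0.05  0.36  0.41  1.98 -0.2   0.84  0.37] F [ 0.5 18.8 15.1] w 0.512 g 22.3
z -16.0 e [16.6 16.8 16.9] 2
z -12.0 e [18.5 18.5 18.5] 1
z -8.0 e [18.7 18.7 18.7] 1
z -4.0 e [20. 20. 20.] 1
z -0.0 e [20.7 20.9 21.1] 2
z 4.0 e [22. 22. 22.] 1
z 8.0 e [23.  23.4 23.9] 2
z 16.0 e [24.5 25.8 26. ] 62
z 20.0 e [13.7 20.5 26. ] 3174
z 24.0 e [-1.2  6.8 14.9] 3933
z 28.0 e [-13.1  -7.2  -0.2] 3160
z 32.0 e [-14.  -12.8 -11.5] 24
```

Call:
carry_out([
  [-0.015, 0, 0, 0, -1],
  [-0.03, 0, 0, 0, -1],
  [-0.04, 0, 0, 0, -1],
  [-0.05, 0, 0.005, 0, -1],
  [-0.05, 0, 0.01, 0, -1],
])

```text
clock: 18.82
position: [0.4774, -0.2009, 0.0318]
ee_rot: [0.74, 0.673, 0.004, -0.001]
ft_force: [0.4, 24.6, 20.6]
grip_width: 0.514
grasp_force: 21.7
```

```bash
python3 - <<'E'
from h import *
dist(); tilt()
E
```

```text
t 18.82 pos [ 0.4774 -0.2009  0.0318] yaw_y -5.5 q [-0.04  0.36  0.41  1.98 -0.2   0.84  0.38] F [ 0.4 24.6 20.6] w 0.514 g 21.7
d mm 25.8
t 18.88 pos [ 0.4774 -0.201   0.0317] yaw_y -5.5 q [-0.04  0.36  0.41  1.98 -0.2   0.84  0.38] F [ 1.3 24.5 18.1] w 0.514 g 21.8
z -28.0 e [16.1 31.2 38.3] 26
z -24.0 e [15.9 16.  16.2] 3
z 16.0 e [26.1 28.3 28.9] 133
z 20.0 e [17.1 23.2 28.4] 3055
z 24.0 e [ 4.5 11.3 18.1] 3483
z 28.0 e [-8.2 -1.4  5.3] 3445
z 32.0 e [-12.1  -9.5  -5.8] 1084
```

Call:
carry_out([
  [0.02, 0, -0.1, 0, -1],
  [0.05, 0, -0.3, 0, -1],
  [0.4, 0, -0.35, 0, -1],
  [0.75, 0, -0.35, 0, -1],
  [1, 0, -0.35, 0, -1],
  [1, 0, -0.1, 0, -1],
  [1, 0, 0, 0, -1],
  [1, 0, 0, 0, -1],
])

```text
clock: 19.88
position: [0.4884, -0.059, 0.0293]
ee_rot: [0.742, 0.67, -0.001, -0.0]
ft_force: [0.6, -0.1, -1.4]
grip_width: 0.516
grasp_force: 19.7
```

Call:
carry_out([
  [0, 0, 0, 0, -0.1],
  [0, 0, 0, 0, -0.1],
])

```text
clock: 20.12
position: [0.4897, -0.0587, 0.0306]
ee_rot: [0.742, 0.67, 0.001, 0.0]
ft_force: [-0.4, -0.1, -2.2]
grip_width: 0.514
grasp_force: 19.7
```

Call:
carry_out([
  [0, 0, 0, 0, 0],
  [0, 0, 0, 0, 0],
])

```text
clock: 20.38
position: [0.4892, -0.0583, 0.0299]
ee_rot: [0.742, 0.67, 0.0, 0.0]
ft_force: [0.5, 0.1, -2.7]
grip_width: 0.513
grasp_force: 19.7
```

Call:
carry_out([
  [0, 0, 0, 0, 0.02],
  [0, 0, 0, 0, 0.02],
])

```text
clock: 20.62
position: [0.4891, -0.0582, 0.0296]
ee_rot: [0.742, 0.67, 0.0, -0.0]
ft_force: [-0.7, -0.1, -1.7]
grip_width: 0.511
grasp_force: 19.7
```

Call:
carry_out([
  [0, 0, 0, 0, 0.028],
  [0, 0, 0, 0, 0.028],
])

```text
clock: 20.88
position: [0.4891, -0.0583, 0.0296]
ee_rot: [0.742, 0.67, 0.0, -0.0]
ft_force: [0.5, 0.7, -0.6]
grip_width: 0.513
grasp_force: 7.0
```

Call:
carry_out([
  [0, 0, 0, 0, 0.034],
  [0, 0, 0, 0, 0.034],
])

```text
clock: 21.12
position: [0.4892, -0.0583, 0.0297]
ee_rot: [0.742, 0.67, 0.0, 0.0]
ft_force: [-0.2, -0.3, -0.3]
grip_width: 0.517
grasp_force: 0.1
```

Call:
carry_out([
  [0, 0, 0, 0, 0.04],
  [0, 0, 0, 0, 0.04],
])

```text
clock: 21.38
position: [0.4892, -0.0583, 0.0297]
ee_rot: [0.742, 0.67, 0.0, 0.0]
ft_force: [0.5, 0.1, 0.3]
grip_width: 0.521
grasp_force: 0.0
```

```bash
python3 - <<'E'
from h import *
tilt()
E
```

```text
t 21.43 pos [ 0.4892 -0.0583  0.0297] yaw_y -5.8 q [-0.28  0.31  0.34  2.04 -0.14  0.81  0.04] F [ 1.2 -0.5 -0.8] w 0.519 g 0.0
z -28.0 e [15.3 27.  38.8] 2885
z -24.0 e [14.7 15.1 15.6] 234
z -20.0 e [14.7 15.1 15.5] 246
z -16.0 e [14.7 15.2 15.6] 274
z -12.0 e [14.7 15.2 15.6] 295
z -8.0 e [14.7 15.2 15.6] 322
z -4.0 e [14.6 15.2 15.7] 335
z -0.0 e [14.7 15.2 15.6] 385
z 4.0 e [14.6 15.2 15.7] 405
z 8.0 e [14.7 15.2 15.7] 442
z 12.0 e [-25.4   6.4  15.5] 1283
z 16.0 e [-26.5  -4.9  13.8] 6784
z 52.0 e [16.2 17.  17.6] 7
z 56.0 e [16.5 17.3 17.8] 3
```

Call:
carry_out([
  [0, 0, 0, 0, 0.4],
  [0, 0, 0, 0, 0.4],
  [-0.14, 0, 0.015, 0, 0.4],
  [-0.273, 0, 0.03, 0, 0.4],
  [-0.273, 0, 0.03, 0, 0.4],
  [-0.273, 0, 0.03, 0, -1],
  [-0.273, 0, 0.03, 0, -1],
  [-0.273, 0, 0.03, 0, -1],
  [-0.273, 0, 0.03, 0, -1],
  [-0.273, 0, 0.03, 0, 0.02],
  [-0.273, 0, 0.03, 0, 0.029],
  [-0.273, 0, 0.03, 0, 0.029],
], force=20)

```text
clock: 22.92
position: [0.485, -0.099, 0.0252]
ee_rot: [0.742, 0.67, 0.0, 0.0]
ft_force: [0.9, 1.9, 1.9]
grip_width: 0.511
grasp_force: 4.9
```

```bash
python3 - <<'E'
from h import *
tilt()
E
```

```text
t 22.98 pos [ 0.485  -0.099   0.0252] yaw_y -5.8 q [-0.21  0.33  0.36  2.04 -0.16  0.81  0.14] F [0.6 2.4 1.9] w 0.511 g 4.9
z 16.0 e [-1.2 23.6 38.2] 180
z 20.0 e [-5.2 18.2 38. ] 10223
z 52.0 e [16.7 17.  17.3] 2
```

Call:
carry_out([
  [0, 0, 0, 0, 0.03],
  [0.02, 0, -0.05, 0, 0.03],
  [0.05, 0, -0.093, 0, 0.03],
  [0.085, 0, -0.13, 0, 0.03],
  [0.124, 0, -0.169, 0, 0.03],
  [0.124, 0, -0.169, 0, 0.03],
])

```text
clock: 23.72
position: [0.4873, -0.0798, 0.051]
ee_rot: [0.742, 0.671, 0.0, 0.0]
ft_force: [-0.5, -0.8, -1.1]
grip_width: 0.511
grasp_force: 1.0
```

```bash
cat >> h.py <<'E'
def side(name="wrist"):
    "block profile in (e along n, world z) mm around the TCP"
    c=camera(name); W=world(c); o,_=state(); p=o["position"]; a=np.radians(83.9); n=np.array([np.cos(a),np.sin(a)]); t=np.array([n[1],-n[0]])
    L=W[...,:2]-p[:2]; e=L@n*1000; l=L@t*1000; z=W[...,2]*1000
    k=(abs(l)<15)&(abs(e)<80)&(z>4)&(z<140)&(c["img"].min(-1)>100)&(c["depth"]>0)
    for q in range(-80,80,6):
        s=k&(e>=q)&(e<q+6)
        if s.sum()>3: print("e",q+3,"z",np.percentile(z[s],[5,50,95]).round(0),s.sum())
E
python3 - <<'E'
from h import *
side(); 
E
```

```text
t 23.77 pos [ 0.4871 -0.0802  0.0508] yaw_y -5.8 q [-0.25  0.28  0.36  2.03 -0.13  0.86  0.08] F [-0.1  0.1 -0.2] w 0.52 g 1.1
e -5 z [67. 67. 67.] 14
e 1 z [65. 67. 68.] 1403
e 7 z [62. 64. 66.] 1479
e 13 z [59. 61. 63.] 1457
e 19 z [56. 58. 60.] 1441
e 25 z [53. 55. 57.] 1382
e 31 z [50. 52. 54.] 1370
e 37 z [47. 49. 51.] 1332
e 43 z [44. 46. 48.] 1310
e 49 z [41. 43. 45.] 1301
e 55 z [39. 41. 42.] 751
```

Call:
carry_out([
  [0.03, 0, -0.025, 0, 0.0295],
  [0.06, 0, -0.045, 0, 0.0295],
  [0.09, 0, -0.065, 0, 0.0295],
  [0.125, 0, -0.08, 0, 0.0295],
  [0.16, 0, -0.09, 0, 0.0295],
  [0.19, 0, -0.095, 0, 0.0295],
  [0.19, 0, -0.095, 0, 0.0295],
])

```text
clock: 24.65
position: [0.4898, -0.0517, 0.0648]
ee_rot: [0.742, 0.671, 0.0, -0.0]
ft_force: [-1.4, 0.5, 0.2]
grip_width: 0.518
grasp_force: 1.8
```

```bash
python3 - <<'E'
from h import *
side(); 
E
```

```text
t 24.7 pos [ 0.4898 -0.0519  0.0648] yaw_y -5.8 q [-0.3   0.25  0.35  2.02 -0.11  0.89  0.01] F [-0.3  0.6  0.2] w 0.513 g 1.8
e -29 z [51. 53. 55.] 109
e -23 z [52. 56. 58.] 504
e -17 z [51. 54. 60.] 354
e -11 z [64. 66. 68.] 12
e -5 z [69. 71. 72.] 54
e 1 z [73. 75. 77.] 358
e 7 z [71. 75. 78.] 1757
e 13 z [63. 67. 71.] 1814
e 19 z [55. 59. 63.] 1605
e 25 z [47. 51. 55.] 1439
e 31 z [38. 43. 46.] 1258
e 37 z [30. 34. 38.] 1131
e 43 z [26. 28. 30.] 488
```

Call:
carry_out([
  [0.035, 0, -0.005, 0, 0.0295],
  [0.07, 0, -0.01, 0, 0.0295],
  [0.105, 0, -0.012, 0, 0.0295],
  [0.14, 0, -0.012, 0, 0.0295],
  [0.175, 0, -0.01, 0, 0.0295],
  [0.21, 0, -0.005, 0, 0.0295],
  [0.23, 0, 0, 0, 0.0295],
  [0.23, 0, 0, 0, 0.0295],
])

```text
clock: 25.7
position: [0.4933, -0.0175, 0.0647]
ee_rot: [0.742, 0.671, 0.0, -0.0]
ft_force: [0.3, 1.5, 0.3]
grip_width: 0.513
grasp_force: 1.3
```

```bash
python3 - <<'E'
from h import *
side(); 
E
```

```text
t 25.75 pos [ 0.4933 -0.0177  0.0648] yaw_y -5.8 q [-0.35  0.25  0.33  2.02 -0.1   0.89 -0.07] F [-0.2  0.5 -0.1] w 0.518 g 1.3
e -35 z [63. 64. 64.] 100
e -29 z [64. 64. 65.] 654
e -23 z [37. 64. 66.] 838
e -17 z [38. 65. 66.] 222
e -11 z [65. 66. 67.] 83
e -5 z [66. 67. 68.] 149
e 1 z [67. 68. 69.] 508
e 7 z [68. 68. 69.] 909
e 13 z [26. 51. 68.] 3996
e 19 z [ 6. 14. 23.] 843
```

Call:
carry_out([
  [0, 0, 0, 0, 0.1],
  [0, 0, 0, 0, 0.3],
  [0, 0, 0, 0, 0.6],
  [0, 0, 0, 0, 0.6],
  [0, 0, 0, 0, 0.6],
])

```text
clock: 26.38
position: [0.4932, -0.0179, 0.0647]
ee_rot: [0.742, 0.67, 0.0, -0.0]
ft_force: [0.2, -0.1, 0.3]
grip_width: 0.798
grasp_force: 0.0
```

```bash
python3 - <<'E'
from h import *
side()
c=camera("wrist"); W=world(c); save("w4.png",c["img"]); rect(near(W,.493,-.03,.06)&(W[...,2]>.058)&(W[...,2]<.07)&(c["img"].min(-1)>100),W)
E
```

```text
t 26.43 pos [ 0.4932 -0.0178  0.0647] yaw_y -5.8 q [-0.35  0.25  0.33  2.02 -0.1   0.89 -0.07] F [-0.6  0.5 -0.2] w 0.805 g 0.0
e -23 z [63. 64. 65.] 713
e -17 z [24. 64. 65.] 925
e -11 z [33. 64. 65.] 384
e -5 z [50. 64. 65.] 155
e 1 z [63. 64. 65.] 149
e 7 z [63. 64. 65.] 413
e 13 z [63. 64. 65.] 956
e 19 z [10. 45. 64.] 3665
7473 [ 0.4916 -0.018 ] [500.4 -21.9] [45.4 62.7] 84.4 z 0.064 0.0686
```

View pics/w4.png

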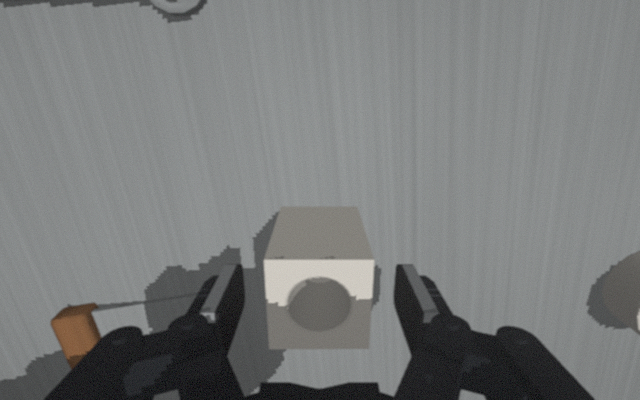

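Call:
carry_out([
  [-0.02, 0, 0.07, 0, 0.6],
  [-0.02, 0, 0.145, 0, 0.6],
  [-0.02, 0, 0.145, 0, 0.6],
  [-0.02, 0, 0.145, 0, -1],
  [-0.02, 0, 0.145, 0, -1],
  [-0.02, 0, 0.145, 0, -1],
  [-0.02, 0, 0.145, 0, -1],
  [-0.02, 0, 0.145, 0, -1],
  [-0.02, 0, 0.145, 0, -1],
], force=40)

```text
clock: 27.6
position: [0.4931, -0.0208, 0.0432]
ee_rot: [0.742, 0.67, 0.0, 0.0]
ft_force: [-1.1, 0.8, 3.4]
grip_width: 0.507
grasp_force: 41.3
```

Call:
carry_out([
  [0, 0, -0.1, 0, -1],
  [0, 0, -0.3, 0, -1],
  [0, 0, -0.5, 0, -1],
  [0, 0, -0.73, 0, -1],
  [0, 0, -0.73, 0, -1],
  [0, 0, -0.73, 0, -1],
])

```text
clock: 28.35
position: [0.4925, -0.0208, 0.1522]
ee_rot: [0.742, 0.67, -0.0, -0.0]
ft_force: [-0.4, -1.1, -1.9]
grip_width: 0.508
grasp_force: 41.3
```

Call:
carry_out([
  [-0.2, 0, 0, 0, -1],
  [-0.45, 0, 0, 0, -1],
  [-0.7, 0, 0, 0, -1],
  [-0.94, 0, 0, 0, -1],
])

```text
clock: 28.85
position: [0.4776, -0.1621, 0.1513]
ee_rot: [0.742, 0.67, -0.001, -0.001]
ft_force: [0.4, 0.5, -1.0]
grip_width: 0.511
grasp_force: 41.3
```

Call:
carry_out([
  [-0.25, 0, 0, 0, -1],
  [-0.5, 0, 0, 0, -1],
  [-0.75, 0, 0, 0, -1],
  [-0.9, 0, 0, 0, -1],
  [-0.94, 0, 0, 0, -1],
  [-0.94, 0, 0, 0, -1],
  [-0.94, 0, 0, 0, -1],
])

```text
clock: 29.72
position: [0.4647, -0.3, 0.1521]
ee_rot: [0.742, 0.671, 0.0, -0.0]
ft_force: [0.4, 0.3, -1.6]
grip_width: 0.511
grasp_force: 41.3
```

```bash
python3 - <<'E'
from h import *
side()
c=camera("scene"); W=world(c); save("s5.png",c["img"])
k=near(W,.463,-.301,.05)&(W[...,2]>.08)&(W[...,2]<.18)&(c["img"].min(-1)>110); P=W[k]
print(np.percentile(P,[1,50,99],axis=0).round(3))
w=camera("wrist"); V=world(w); k=near(V,.463,-.301,.06)&(V[...,2]>.165)&(V[...,2]<.182)&(w["img"].min(-1)>100); rect(k,V)
go([.463,-.3007,.153],-6.1)
E
```

```text
t 29.77 pos [ 0.4647 -0.3001  0.1523] yaw_y -5.7 q [ 0.02  0.28  0.55  1.8  -0.16  1.11  0.53] F [ 0.4 -0.8 -1.6] w 0.51 g 41.3
e -17 z [4. 4. 5.] 22
e -11 z [  4.   5. 138.] 74
e -5 z [4. 4. 5.] 44
e 1 z [4. 4. 5.] 38
e 7 z [4. 4. 5.] 41
e 13 z [4. 4. 5.] 39
e 19 z [111. 127. 139.] 1637
e 25 z [  4.   5. 136.] 59
e 31 z [4. 4. 5.] 58
e 37 z [4. 4. 5.] 48
e 43 z [4. 4. 5.] 55
e 49 z [4. 4. 5.] 45
e 55 z [4. 4. 5.] 61
e 61 z [4. 4. 5.] 44
e 67 z [ 4.  5. 23.] 89
e 73 z [ 6. 22. 23.] 188
[[ 0.44  -0.325  0.112]
 [ 0.478 -0.319  0.146]
 [ 0.489 -0.281  0.177]]
10099 [ 0.4636 -0.2957] [ 471.4 -301.6] [46.2 71.6] 84.1 z 0.1728 0.1795
t 29.88 pos [ 0.4647 -0.3005  0.1525] yaw_y -5.7 q [ 0.02  0.28  0.55  1.8  -0.16  1.11  0.53] F [-1.1  0.6 -2.2] w 0.511 g 41.3
tool xyz units [-0.002 -0.011 -0.004] spin 0.012
```

View pics/s5.png

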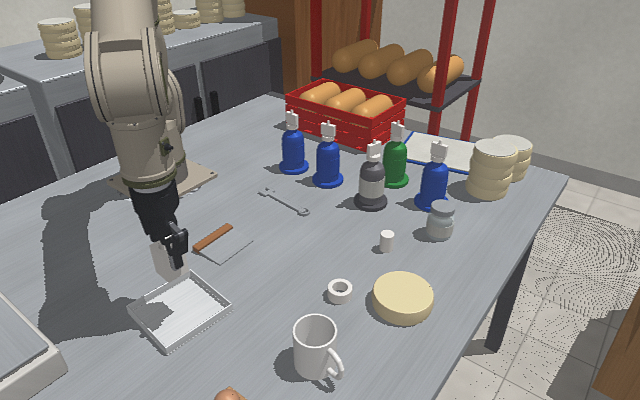

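```bash
python3 - <<'E'
from h import *
w=camera("wrist"); V=world(w); a=np.radians(83.9)
m=w["img"].min(-1)>100
k=near(V,.463,-.301,.03)&(V[...,2]>.168)&(V[...,2]<.182)&m; P=V[k]
A=np.c_[P[:,:2]-P[:,:2].mean(0),np.ones(len(P))]; g=np.linalg.lstsq(A,P[:,2],rcond=None)[0]; print(len(P),"slopes deg",np.degrees(np.arctan(g[:2])).round(1),"top z",g[2].round(4))
ok=np.abs(g[:2]).max()<.05 and abs(g[2]-.174)<.006
if ok: print(ticket.hand_in())
E
```

```text
9479 slopes deg [-0.1 -1.2] top z 0.1732
the job is handed in; nothing more can be done
None
```

The nozzle cap is turned to its open stop, and the job is handed in with the block level, hole up, in the gripper over the middle of the tray, its underside about 11 cm above the work surface.

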